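Put the staining kit away in its matching holders

ROBOT

A 6-joint arm with a two-finger parallel gripper is mounted at the origin on a cart in front of the work surface, level with it; the furniture and walls round the work are solid. World frame = base frame: x ahead of the robot, y to its left, z up, the work surface at z = 0. Lengths are in m, angles in degrees, forces in N, time in s.
With the tool pointing down it reaches from about 0.375 to 0.75 m from the base axis. Payload 9 kg.
Tool frame: the origin (TCP) lies where the fingers leave the gripper's body, on its centre line; the fingertips stand 73 mm ahead of it and the grasp point (between the pads) lies 54 mm ahead of it (robot.tip_reach is the distance from the TCP to the fingertips, in m); z points along the fingers, y is the line along which they close (so a half turn about z gives the same grasp; the last joint's range is limited). The gripper opens to 85 mm and grips with 20 to 120 N. Pads are 22 mm wide; open, the fingers measure 114 mm over their backs; the gripper's body (76 mm by 85 mm) begins 54 mm behind the grasp point. The pads swing forward as they close: fully open they stand 13 mm farther back than shut.
Start: joints at [56.625, 5.964, 5.575, 89.605, 0, 77.527], TCP at [0.214, 0.561, 0.304] pointing down, gripper open.
Joint ranges: [-171.21, 171.21], [-48.23, 106.86], [-62.78, 66.21], [-105.2, 120.99], [-86.42, 89.51], [-180, 180]. Speed limits (degrees/s): [127.2, 127.2, 147.25, 180, 180, 180].

INTERFACE

Orientations are given as [roll, pitch, yaw] about the fixed x, y, z axes, in that order (R = Rz(yaw) Ry(pitch) Rx(roll)).
In Python, from plant import robot gives the robot as it stands. Calls block until the motion is done:
- robot.move_pose(position, orientation): joint-space move of the TCP to a pose.
- robot.line_to(position, vel=0.15, rotation=None, guard=None): straight line of the TCP; rotation=None keeps the orientation; vel is the mean speed in m/s. With guard (N) it stops when the force on the tool has changed by that much, and returns True; else False.
- robot.goto_joints(angles): joint-space move.
- robot.set_gripper(opening): finger opening in m; the grip force is fixed at half the most; returns when the fingers have stopped.
- robot.pause(seconds).
- robot.ik(position, orientation): joint angles nearest the present ones, or None.
- robot.observe(): the state.
- robot.grab_frame(name): name is "scene" or "top" or "wrist"; returns the picture (420x560x3 uint8, blue, green, red); there is no depth.
- robot.get_calibration(name): a dict with "vertical_fov" (degrees; the focal length in pixels is half the picture's height over the tangent of half this angle, whatever the lens; pixels are square), "cx", "cy" (the principal point, pixels), "rvec" (rotation vector, rad) and "tvec" (3), from world to camera coordinates, as OpenCV has them. Camera axes: x right, y down, z forward; pixel columns grow to the right and rows downward; lengths in m; the calibration is good to about 2 mm. The wrist camera is an equidistant fisheye: a pixel r from the principal point sees the ray r / f radians off the axis. A picture is of the moment at which its call begins: read the wrist's pose just before it. get_calibration takes no time and is no camera call; for the wrist camera it gives the pose at the moment of the call.
A pose or a line that the arm cannot do raises robot.IKError and nothing moves.
- robot.job_done(): hands the job in; it is judged then, once.
The state is a dict: "time": time; "q": joint angles; "qvel": joint speeds; "joint_torque": joint torques, N m; "tool_pos": TCP position; "tcp_rot": TCP orientation; "ft_force": force on the tool from outside, world axes, zero at the start; "torque": the same for the moment, N m; "gripper_width": finger opening in m; "gripper_force": force on a finger pad.
Only numpy, scipy, OpenCV 4.12 (cv2) and the standard library are available. Lean on these libraries where they do the work, as an engineer would, in place of code of your own. Each camera call takes 0.05 s, during which the arm holds its last target. There are 200 camera calls.

TASK

Put each of the four loose kit parts from the left desk into its own holder on the right desk: the dropper bottle with the red ring upright into the red coaster, the one with the yellow ring upright into the yellow coaster, the blue-lidded cover-slip box flat into the blue tray, and the green-stoppered test tube lying centred in the notches of the green rest so that it cannot roll. Leave the timer and the sample cup where they are, never tip a dropper bottle over, and let go of everything at the end.

Things in the scene. Friction and masses are not known exactly. Their poses are not given: they have to be found in the camera images.
- red_dropper_center (a point): The amber glass dropper bottle with a bright red colour-code ring (31 mm wide) round its shoulder and a red rubber teat on top, loose, standing upright, about 62 g; body 34 mm in diameter and 64 mm tall, thin neck and teat above it to 102 mm (grasp the body, not the teat). The point is on its axis, 32 mm above its underside. z = up along the bottle.
- yellow_dropper_center (a point): The amber glass dropper bottle with a bright yellow colour-code ring (31 mm wide) round its shoulder and a black rubber teat on top, loose, standing upright, about 62 g; body 34 mm in diameter and 64 mm tall, thin neck and teat above it to 102 mm (grasp the body, not the teat). The point is on its axis, 32 mm above its underside. z = up along the bottle.
- slip_box_center (a point): Small closed cover-slip box, white with a blue lid (the lid does not open), loose, about 45 g, 38 (its x) x 63 (its y) x 22 mm high, lying flat on the desk. The point is its centre, 11 mm above its underside. Grasp it across the 38 mm (fingers closing along its x).
- tube_center (a point): Clear glass test tube closed by a dark green stopper at one end, loose, about 23 g, lying on its side; it rolls when pushed. Diameter 19 mm, glass 112 mm long, the stopper sticks out another 12 mm at the -z end. The point is on the axis, at the middle of the glass, 9.4 mm above the desk at the start. Its z axis runs along the tube (level), from the stopper towards the closed end. Grasp it at this point, fingers closing across the tube.
- red_holder_floor (a point): Red round coaster with a shallow round well, fixed to the desk: outer diameter 70 mm, well 56 mm wide with a dark rubber inlay, rim 8 mm above the desk, well floor 3 mm above the desk. The point is the centre of the well floor. Home of the dropper bottle with the red ring. z = up.
- yellow_holder_floor (a point): Yellow round coaster with a shallow round well, fixed to the desk: outer diameter 70 mm, well 56 mm wide with a dark rubber inlay, rim 8 mm above the desk, well floor 3 mm above the desk. The point is the centre of the well floor. Home of the dropper bottle with the yellow ring. z = up.
- blue_tray_floor (a point): Blue rectangular shallow tray fixed to the desk, open at the top: outside 64 (its x) x 90 (its y) mm, inside 56 x 82 mm, rim 9 mm and floor 4 mm above the desk. The point is the centre of the floor. Home of the cover-slip box, the box's long side along the tray's long side (either way round).
- green_rest_seat (a point): Green tube rest fixed to the desk: a base plate 94 (its x) x 40 mm, 4 mm thick, with two V-notched saddles, each 12 mm thick, centred 36 mm either side of the middle along x; the V's are about 42 mm wide at the top, their tops 26 mm above the desk, with a 60 mm free gap between the saddles for the fingers. The point is where the middle of the tube's axis lies when the tube is seated, 24.7 mm above the desk. The tube lies along the rest's x axis, either way round.
- timer_center (a point): Bystander, leave alone: loose white mechanical timer with a grey dial and a black bar grip, 60 x 66 x 42 mm high. The point is its centre, 21 mm above its underside.
- cup_center (a point): Bystander, leave alone: loose clear plastic sample cup, open at the top, 67 mm in diameter, 68 mm high, about 40 g. The point is its centre, 34 mm above its underside.

How it is judged:
By the outcome, as a careful person would: the job done as asked, in the order asked, and still so for the second after the job is handed in, with the robot touching nothing.
It also fails if it takes over 112 s, if anything falls off the work surface, if the arm or the gripper's body presses on something with over 40 N, if the wrist force passes 120 N, or if a joint passes its speed limit or range.

## Working session

There is one attempt and no reset: what is moved stays moved. The work goes in short steps, each a Python script; the robot and the scene stay as the last script left them, time stands still between calls to the robot, and variables do not carry over. Pictures are saved under pics/ and viewed, at most 14 in all, crops included, and the job is handed in when it is done.

```bash
ls; mkdir -p pics; python3 - <<'E'
from plant import robot
import cv2
for n in ("scene","top"):
    cv2.imwrite(f"pics/{n}0.png",robot.grab_frame(n)); print(n,robot.get_calibration(n))
print(robot.observe())
E
```

```text
pics
scene {'vertical_fov': 50.81928039925306, 'cx': 279.912234127817, 'cy': 212.65273972880303, 'rvec': array([ 2.19117051, -0.91268155,  0.37951999]), 'tvec': array([-0.35062356,  0.31030213,  0.97934856])}
top {'vertical_fov': 51.26292077030111, 'cx': 280.75273252488927, 'cy': 217.05037415155647, 'rvec': array([ 2.1283187 , -2.1429588 ,  0.15126169]), 'tvec': array([0.06567543, 0.52752174, 1.27880461])}
{'time': 0.1, 'q': array([ 5.66273759e+01,  5.99508223e+00,  5.53364089e+00,  8.96053550e+01,
       -3.19522456e-04,  7.75274494e+01]), 'qvel': array([-0.07324937, -0.18180273,  0.05286026,  0.02919611, -0.05324128,
        0.00145089]), 'joint_torque': array([ 5.86283830e-03, -5.58208323e+01,  5.04719603e+01,  1.30286216e-02,
       -2.83881118e-04,  1.91070950e-05]), 'tool_pos': array([0.21391237, 0.56035166, 0.30322163]), 'tcp_rot': array([-1.79934711e+02, -1.41141411e-02,  1.59099919e+02]), 'ft_force': array([-0.02301795,  0.20324356, -0.02361311]), 'torque': array([ 0.02181024, -0.01873437, -0.01288803]), 'gripper_force': 0.0, 'gripper_width': 0.08537722197419274}
```

View pics/top0.png

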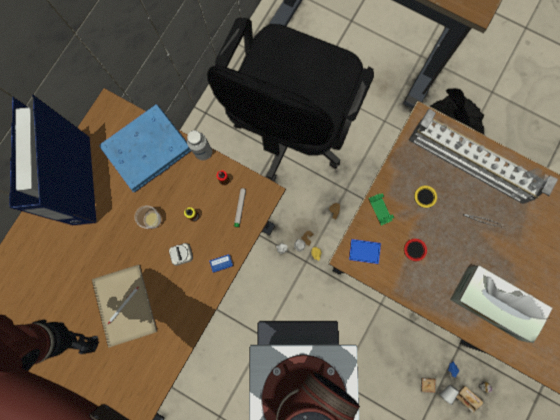

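View pics/scene0.png

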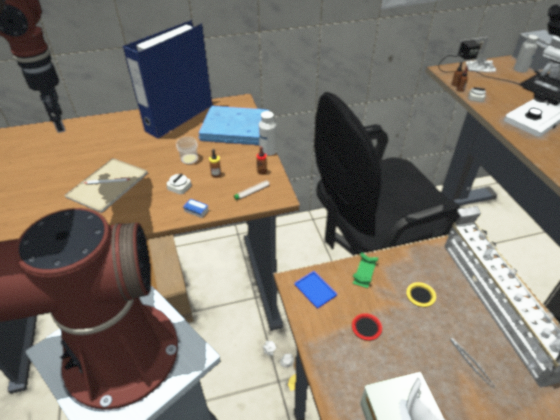

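The top view shows the red bottle at (223,177), yellow bottle (190,213), tube (240,207), box (221,263), timer (180,254) and cup (148,217). The holders are red (415,250), yellow (426,197), blue (365,251) and green (381,209). The scene view agrees, and the chair stands between the desks.

```bash
cat > h.py <<'E'
from plant import robot
import numpy as np, cv2
def ray(cal,uv):
    f=210/np.tan(np.radians(cal["vertical_fov"]/2)); R=cv2.Rodrigues(np.array(cal["rvec"]))[0]
    d=np.array([uv[0]-cal["cx"],uv[1]-cal["cy"]])/f
    if cal.get("fish"):
        t=np.hypot(*d); v=np.r_[d/max(t,1e-9)*np.sin(t),np.cos(t)]
    else: v=np.r_[d,1.]
    return -R.T@np.array(cal["tvec"]), R.T@v
def cast(cal,uv,z):
    o,v=ray(cal,uv); return (o+v*(z-o[2])/v[2])
def shot(n):
    cal=dict(robot.get_calibration(n)); cal["fish"]=n=="wrist"; return robot.grab_frame(n),cal
HUE=dict(red=[(0,8),(172,180)],yellow=[(24,34)],green=[(45,85)],blue=[(100,128)])
def mask(im,c,s=120,v=50):
    h=cv2.cvtColor(im,cv2.COLOR_BGR2HSV); m=0
    for a,b in HUE[c]: m=m|cv2.inRange(h,(a,s,v),(b,255,255))
    return m
def blobs(m,amin=15):
    n,_,st,ce=cv2.connectedComponentsWithStats(m)
    return [(int(st[i,4]),ce[i].round(1),st[i,:4]) for i in range(1,n) if st[i,4]>=amin]
def angle(p): # direction of long axis of 2d points, deg
    r=cv2.minAreaRect(p.astype(np.float32)); b=cv2.boxPoints(r); e=[b[1]-b[0],b[2]-b[1]]
    e=max(e,key=np.linalg.norm); return np.degrees(np.arctan2(e[1],e[0])),np.array(r[0]),r[1]
E
python3 - <<'E'
from h import *
im,cal=shot("top")
for c in HUE:
    print(c)
    for a,ce,st in blobs(mask(im,c)): 
        if a<2500: print(a,ce,st,cast(cal,ce,0.0)[:2].round(3))
for n,uv in dict(chair=(240,90),chairfront=(330,165),binder=(95,220),binder2=(33,95),wbottle=(195,140),cup=(148,217),timer=(180,254),deskL=(285,187),deskR=(330,268),deskRtop=(418,103),tube1=(236,226),tube2=(242,188)).items(): print(n,cast(cal,uv,0.02)[:2].round(3),cast(cal,uv,0.2)[:2].round(3))
big=cv2.resize(im[150:290,120:300],None,fx=4,fy=4,interpolation=cv2.INTER_CUBIC); cv2.imwrite("pics/tl.png",big)
E
```

```text
red
90 [221.6 175.3] [216 170  12  12] [0.669 0.249]
242 [415.3 249.4] [404 238  24  24] [ 0.431 -0.349]
56 [ 27.5 330.7] [ 19 326  16  10] [0.194 0.827]
629 [298.1 372.8] [263 356  82  43] [0.07  0.014]
2280 [ 30.2 402.9] [  0 372  89  48] [-0.013  0.802]
88 [335.7 393.8] [314 378  44  30] [ 0.01  -0.095]
61 [314.5 394.9] [305 386  21  19] [ 0.007 -0.033]
156 [306.  398.6] [296 390  25  18] [-0.003 -0.008]
92 [268.7 412.9] [264 402  12  18] [-0.042  0.101]
63 [341.  413.7] [329 407  24  13] [-0.045 -0.109]
169 [311.7 412.8] [285 408  56  12] [-0.042 -0.024]
yellow
211 [425.2 196.2] [414 186  23  22] [ 0.597 -0.389]
75 [189.7 212.4] [184 207  12  11] [0.551 0.347]
90 [315.9 252.9] [311 247  10  13] [ 0.422 -0.045]
green
359 [380.4 208.8] [369 194  24  31] [ 0.558 -0.248]
16 [236.1 224.7] [234 223   5   4] [0.511 0.201]
blue
21 [ 12.6 104.6] [12 98  2 13] [0.913 0.936]
59 [117.4 137.6] [112 132  11  12] [0.797 0.587]
17 [ 11.6 140.5] [ 11 136   2  11] [0.791 0.929]
20 [ 10.7 176.1] [ 10 170   2  14] [0.673 0.921]
24 [ 38.1 202.6] [ 34 198   7   8] [0.586 0.827]
43 [ 21.6 205.6] [ 11 204  22   4] [0.577 0.878]
594 [364.6 251.1] [349 240  31  24] [ 0.427 -0.194]
129 [222.2 265.3] [212 255  21  17] [0.386 0.243]
93 [453.1 369. ] [448 362  11  15] [ 0.079 -0.441]
chair [0.945 0.191] [0.861 0.171]
chairfront [ 0.694 -0.092] [ 0.644 -0.073]
binder [0.527 0.634] [0.499 0.554]
binder2 [0.936 0.86 ] [0.853 0.749]
wbottle [0.78  0.332] [0.718 0.293]
cup [0.535 0.471] [0.506 0.413]
timer [0.42  0.369] [0.407 0.325]
deskL [0.625 0.049] [0.585 0.048]
deskR [ 0.375 -0.085] [ 0.368 -0.067]
deskRtop [ 0.895 -0.376] [ 0.817 -0.319]
tube1 [0.505 0.199] [0.48  0.179]
tube2 [0.623 0.182] [0.583 0.163]
```

View pics/tl.png

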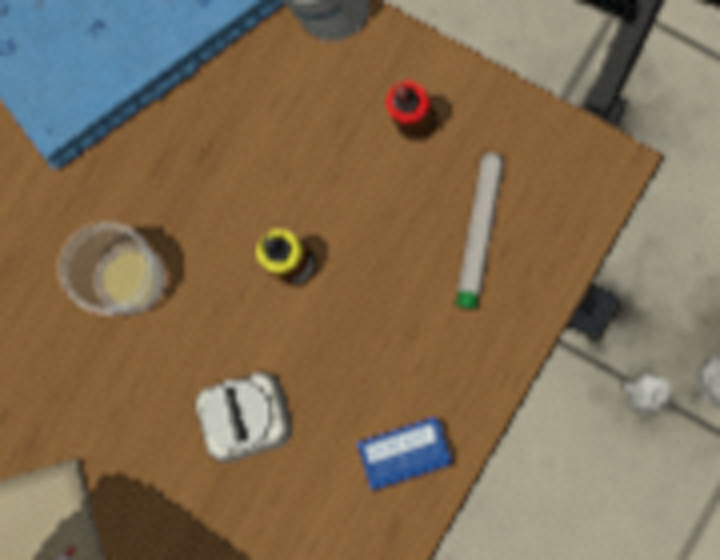

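```bash
python3 - <<'E'
from h import *
robot.move_pose([0.5,0.26,0.30],[180,0,120])
o=robot.observe(); print(o["time"],o["tool_pos"],o["tcp_rot"])
im,cal=shot("wrist"); print(cal); cv2.imwrite("pics/wl.png",im); np.save("wl.npy",[cal],allow_pickle=True)
for c in HUE:
    print(c)
    for a,ce,st in blobs(mask(im,c),40): print(a,ce,st,cast(cal,ce,0.0)[:2].round(3))
E
```

```text
1.6833 [0.49956942 0.26083142 0.30006178] [ 1.79997804e+02 -1.43634416e-02  1.20086300e+02]
{'vertical_fov': 65.70646984690485, 'cx': 281.79486234320484, 'cy': 205.58281043771424, 'rvec': array([-2.75572077, -0.74104882, -0.11123744]), 'tvec': array([-0.5642263 , -0.06068448,  0.36784008]), 'fish': True}
red
132 [399.6 263.5] [388 257  20  16] [0.697 0.237]
109 [112.1 409.5] [100 403  23  17] [ 0.438 -0.328]
yellow
267 [358.2 145.2] [343 129  33  33] [0.56  0.336]
green
113 [264.9 224.3] [259 218  13  14] [0.514 0.197]
blue
104 [542.4   6.7] [533   0  20  17] [0.695 0.677]
42 [556.5  10.8] [552   4   8  17] [0.722 0.697]
932 [189.1 140.9] [173 113  40  60] [0.387 0.242]
58 [469.2 250.8] [464 242  13  22] [0.784 0.303]
53 [ 68.6 268.1] [ 64 265  10   7] [ 0.289 -0.021]
742 [123.7 377.8] [108 362  34  34] [ 0.436 -0.195]
```

View pics/wl.png

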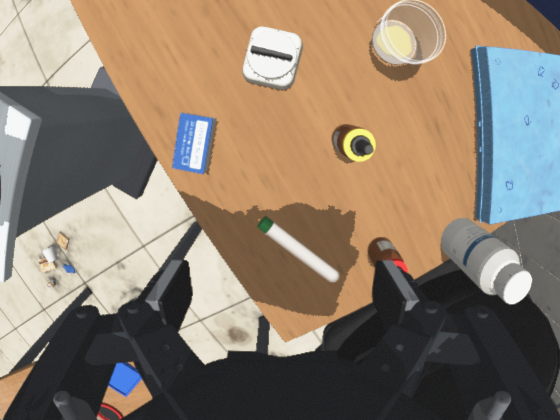

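The wrist view shows the yellow bottle at (358,145), the red one at (390,258) partly behind a finger, the tube from (265,224) to (335,277) and the box at (194,143). The timer is at (272,55) and the cup at (405,40).

```bash
cat >> h.py <<'E'
def tri(c1,u1,c2,u2):
    (o1,v1),(o2,v2)=ray(c1,u1),ray(c2,u2); s=np.linalg.lstsq(np.c_[v1,-v2],o2-o1,rcond=None)[0]
    a,b=o1+s[0]*v1,o2+s[1]*v2; return (a+b)/2,np.linalg.norm(a-b)
def rect(cal,m,roi,z): # minAreaRect of largest blob in roi cast to plane z
    x0,y0,x1,y1=roi; k=np.zeros_like(m); k[y0:y1,x0:x1]=m[y0:y1,x0:x1]
    c=max(cv2.findContours(k,cv2.RETR_EXTERNAL,cv2.CHAIN_APPROX_NONE)[0],key=cv2.contourArea)
    return angle(np.array([cast(cal,p,z)[:2] for p in c[:,0]]))
def lowsat(im,s=75,v=70):
    return cv2.inRange(cv2.cvtColor(im,cv2.COLOR_BGR2HSV),(0,0,v),(180,s,255))
E
python3 - <<'E'
from h import *
im,cal=shot("wrist"); tp,ct=shot("top")
print("cam", ray(cal,(280,210)))
# yellow: ring outer contours
for n,roi in dict(yellow=(330,110,390,180)).items():
    print(rect(cal,mask(im,n),roi,.066))
def cen(m,roi):
    x0,y0,x1,y1=roi; c=max(cv2.findContours(m[y0:y1,x0:x1],0,1)[0],key=cv2.contourArea); e=cv2.minEnclosingCircle(c); return np.array(e[0])+[x0,y0],e[1]
for n,ri,rt in (("yellow",(335,120,385,170),(180,200,202,222)),("red",(380,240,420,290),(210,165,235,190))):
    a=cen(mask(im,n),ri); b=cen(mask(tp,n),rt); print(n,a,b,tri(cal,a[0],ct,b[0]),[cast(ct,b[0],z)[:2].round(4) for z in(.06,.066,.072)],[cast(cal,a[0],z)[:2].round(4) for z in(.06,.066,.072)])
print("box w",rect(cal,mask(im,"blue"),(160,100,230,190),.022)); print("box t",rect(ct,mask(tp,"blue"),(200,250,240,280),.022))
print("stop w",rect(cal,mask(im,"green"),(250,210,290,240),.0094))
print("tube w",rect(cal,lowsat(im),(255,210,350,295),.0094)); print("tube t",rect(ct,lowsat(tp),(228,180,252,235),.0094))
E
```

```text
cam (array([0.4631325 , 0.32572576, 0.36980415]), array([ 0.14863218, -0.26623027, -0.95238118]))
(np.float32(32.221783), array([0.54331809, 0.3346397 ]), (0.03167033940553665, 0.03089449182152748))Traceback (most recent call last):
  File "<stdin>", line 10, in <module>
  File "<stdin>", line 8, in cen
ValueError: max() iterable argument is empty
```

```bash
python3 - <<'E'
from h import *
im,cal=shot("wrist"); tp=cv2.imread("pics/top0.png"); ct=dict(robot.get_calibration("top"))
def cen(m,roi):
    x0,y0,x1,y1=roi; c=max(cv2.findContours(m[y0:y1,x0:x1],0,1)[0],key=cv2.contourArea); e=cv2.minEnclosingCircle(c); return np.array(e[0])+[x0,y0],e[1]
for n,ri,rt in (("yellow",(335,120,385,170),(180,200,202,222)),("red",(380,240,420,290),(210,165,235,190))):
    a=cen(mask(im,n),ri); b=cen(mask(tp,n),rt); print(n,a,b,tri(cal,a[0],ct,b[0]),[cast(ct,b[0],z)[:2].round(4) for z in(.06,.066,.072)],[cast(cal,a[0],z)[:2].round(4) for z in(.06,.066,.072)])
print("box w",rect(cal,mask(im,"blue"),(160,100,230,190),.022)); print("box t",rect(ct,mask(tp,"blue"),(200,250,240,280),.022))
print("stop w",rect(cal,mask(im,"green"),(250,210,290,240),.0094))
print("tube w",rect(cal,lowsat(im),(255,210,350,295),.0094)); print("tube t",rect(ct,lowsat(tp),(228,180,252,235),.0094))
E
```

```text
yellow (array([358.66827774, 144.63926506]), 16.52615737915039) (array([189.5, 212.5]), 5.700977325439453) (array([0.54172786, 0.33403256, 0.06386878]), np.float64(0.0032099418470467596)) [array([0.5409, 0.3341]), array([0.5399, 0.3328]), array([0.5389, 0.3314])] [array([0.5442, 0.3348]), array([0.5427, 0.3347]), array([0.5411, 0.3345])]
red (array([397.5, 265.5]), 11.510964393615723) (array([221.5, 175.5]), 5.700977325439453) (array([0.65847087, 0.24411075, 0.05334959]), np.float64(0.008525400715277066)) [array([0.6535, 0.2401]), array([0.6519, 0.2392]), array([0.6504, 0.2383])] [array([0.658 , 0.2483]), array([0.6543, 0.2498]), array([0.6505, 0.2513])]
box w (np.float32(-71.84387), array([0.39521226, 0.24610081]), (0.036723826080560684, 0.06189749017357826))
box t (np.float32(-70.917046), array([0.39144662, 0.24405167]), (0.03442583605647087, 0.06064973399043083))
stop w (np.float32(84.11003), array([0.51297218, 0.20038855]), (0.014867149293422699, 0.01151237078011036))
tube w (np.float32(-9.383803), array([0.5742175 , 0.19022249]), (0.018792029470205307, 0.11332705616950989))
tube t (np.float32(-9.57716), array([0.57080048, 0.18902636]), (0.017687765881419182, 0.11121849715709686))
```

```bash
cat >> h.py <<'E'
def st(msg=""):
    o=robot.observe(); print(msg,round(o["time"],1),o["tool_pos"].round(4),"w",round(o["gripper_width"],4),"gf",round(o["gripper_force"],1),"ft",o["ft_force"].round(1)); return o
E
python3 - <<'E'
from h import *
x,y=.6530,.240; R=[180,0,-146]
robot.move_pose([x,y,.22],R); robot.line_to([x,y,.108],vel=.12,guard=8); st("down")
robot.set_gripper(.02); st("grip")
robot.line_to([x,y,.24],vel=.15); st("up")
robot.move_pose([.5,.02,.30],[180,0,-100]); robot.move_pose([.46,-.19,.30],[180,0,-60]); st("right")
im,cal=shot("wrist"); cv2.imwrite("pics/wr.png",im); np.save("wr.npy",[cal],allow_pickle=True)
for c,z in dict(red=.008,yellow=.008,green=.02,blue=.009).items():
    print(c)
    for a,ce,s in blobs(mask(im,c),60): print(a,ce,s,cast(cal,ce,z)[:2].round(4))
E
```

```text
down 4.5 [0.6536 0.2401 0.1091] w 0.085 gf 0.0 ft [ 0.3 -0.3 -0.1]
grip 5.0 [0.6534 0.24   0.1086] w 0.0307 gf 59.7 ft [-0.1 -0.8  4.4]
up 6.1 [0.6525 0.2399 0.2385] w 0.0305 gf 59.3 ft [-0.3  0.3  0. ]
right 8.2 [ 0.4604 -0.1894  0.2998] w 0.0305 gf 59.3 ft [-0.3 -1.  -0. ]
red
1326 [373.4  71.2] [344  42  60  60] [ 0.4333 -0.3446]
3008 [281.9 297.2] [244 263  77  89] [ 0.3805 -0.049 ]
yellow
green
2506 [230.3  90.2] [190  67  83  46] [ 0.5568 -0.2445]
blue
4054 [307.9 185.1] [264 140  89  90] [ 0.43  -0.194]
160 [ 13.9 414.5] [  0 405  32  15] [0.7913 0.7573]
```

View pics/wr.png

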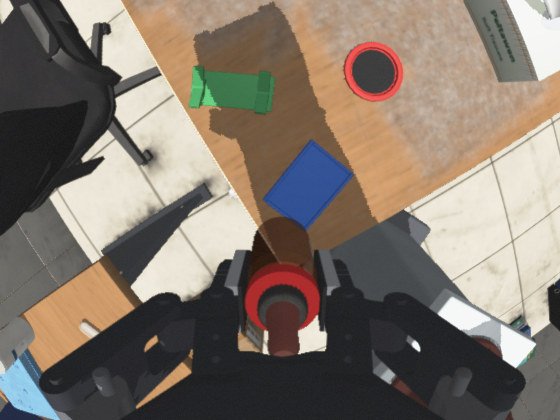

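The wrist view shows the red coaster at (373,71), the green rest at (231,90) and the blue tray at (308,185). The red bottle is held upright at (282,300).

```bash
python3 - <<'E'
from h import *
im=cv2.imread("pics/wr.png"); cal=np.load("wr.npy",allow_pickle=True)[0]
def rc(n,roi,z): print(n,rect(cal,mask(im,n),roi,z))
rc("red",(335,35,415,110),.008); rc("blue",(255,130,360,240),.009); rc("green",(180,55,285,125),.026); rc("green",(180,55,285,125),.015)
x0,y0=244,263; c=np.array([282,301]); o,v=ray(cal,c); t=np.array([.4604,-.1894]); s=np.dot(t-o[:2],v[:2])/np.dot(v[:2],v[:2]); print("ring below tcp",.2998-(o+s*v)[2],(o+s*v)[:2]-t)
x,y=.4333,-.3452; R=[180,0,-60]
robot.move_pose([x,y,.22],R); robot.line_to([x,y,.135],vel=.12); print(robot.line_to([x,y,.109],vel=.03,guard=4)); st("contact")
E
```

```text
red (np.float32(77.43673), array([ 0.43249258, -0.34516349]), (0.06869655102491379, 0.06862827390432358))
blue (np.float32(81.85087), array([ 0.42920473, -0.19234426]), (0.08862223476171494, 0.06338681280612946))
green (np.float32(22.990772), array([ 0.5558244 , -0.24597472]), (0.0858149379491806, 0.04318864271044731))
green (np.float32(22.990778), array([ 0.55765492, -0.24572848]), (0.08856306225061417, 0.044571731239557266))
ring below tcp 0.041822805140576735 [0.00085199 0.0004922 ]
True
contact 10.6 [ 0.4332 -0.345   0.1115] w 0.0305 gf 60.0 ft [-0.2  0.5  5.1]
```

```bash
python3 - <<'E'
from h import *
robot.set_gripper(.085); robot.line_to([.4333,-.3452,.24],vel=.2)
robot.move_pose([.53,-.24,.30],[180,0,-70]); st()
im,cal=shot("wrist"); cv2.imwrite("pics/wr2.png",im); np.save("wr2.npy",[cal],allow_pickle=True)
for c,z in dict(red=.008,yellow=.008,green=.02,blue=.009).items():
    for a,ce,s in blobs(mask(im,c),60): print(c,a,ce,s,cast(cal,ce,z)[:2].round(4))
E
```

```text
12.6 [ 0.5298 -0.2396  0.2984] w 0.0852 gf 0.0 ft [-0.3  1.6 -0.5]
red 1588 [395.1 120.2] [365  90  62  60] [ 0.4318 -0.3455]
yellow 1056 [269.   33.9] [240   4  63  59] [ 0.5981 -0.3838]
green 2703 [260.2 161.7] [220 142  81  44] [ 0.5584 -0.2476]
blue 3483 [346.2 237.3] [307 197  80  81] [ 0.4311 -0.1948]
```

View pics/wr2.png

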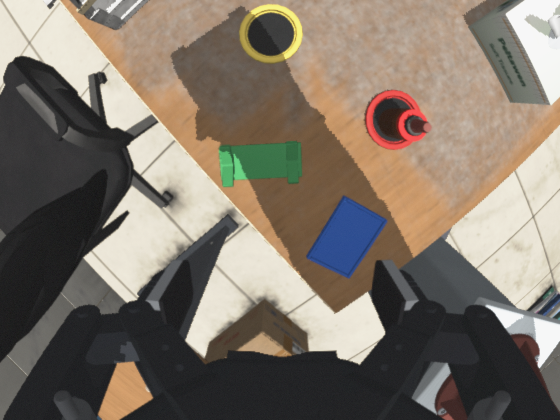

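The red bottle stands in its coaster, with its ring at (412,125). The yellow coaster is at (270,34), the rest at (260,162) and the tray at (346,237).

```bash
python3 - <<'E'
from h import *
im=cv2.imread("pics/wr2.png"); cal=np.load("wr2.npy",allow_pickle=True)[0]
for n,roi,z in (("yellow",(230,0,310,70),.008),("blue",(295,185,400,285),.009),("green",(210,130,310,195),.026)): print(n,rect(cal,mask(im,n),roi,z))
x,y=.542,.334; R=[180,0,-50]
robot.move_pose([.5,.02,.30],[180,0,-60])
robot.move_pose([x,y,.22],R); robot.line_to([x,y,.108],vel=.12,guard=8); st("down")
robot.set_gripper(.02); st("grip")
robot.line_to([x,y,.24],vel=.15); st("up")
im,cal=shot("wrist"); cv2.imwrite("pics/wy.png",im)
print(rect(cal,mask(im,"yellow"),(200,220,360,380),.24-.042))
robot.move_pose([.5,.02,.30],[180,0,-130])
x,y=.597,-.384; R=[180,0,147]
robot.move_pose([x,y,.23],R); robot.line_to([x,y,.135],vel=.12); print(robot.line_to([x,y,.109],vel=.03,guard=4)); st("contact")
E
```

```text
yellow (np.float32(66.86384), array([ 0.5969705 , -0.38576376]), (0.06795507669448853, 0.06754039227962494))
blue (np.float32(81.60079), array([ 0.43010396, -0.19314627]), (0.08935761451721191, 0.06473548710346222))
green (np.float32(22.719637), array([ 0.55784291, -0.24662368]), (0.08535078912973404, 0.04354886710643768))
down 16.0 [0.5426 0.3342 0.1091] w 0.0849 gf 0.0 ft [ 0.1  0.3 -1.1]
grip 16.6 [0.5424 0.3341 0.1086] w 0.0308 gf 59.8 ft [ 0.6 -0.5  4.7]
up 17.6 [0.5415 0.3338 0.2386] w 0.0305 gf 59.3 ft [-0.3 -0.1 -1.5]
(np.float32(-52.22958), array([0.5445292, 0.3314257]), (0.030661452561616898, 0.031053829938173294))
True
contact 22.1 [ 0.5968 -0.3838  0.1116] w 0.0304 gf 60.0 ft [-0.6  0.5  5.9]
```

```bash
python3 - <<'E'
from h import *
robot.set_gripper(.085); robot.line_to([.597,-.384,.24],vel=.2)
robot.move_pose([.5,.02,.30],[180,0,-120])
x,y=.394,.2455; R=[180,0,-71.5]
robot.move_pose([x,y,.20],R); o=st()
im,cal=shot("wrist"); cv2.imwrite("pics/wb.png",im)
print(rect(cal,mask(im,"blue"),(200,150,370,370),.022))
E
```

```text
26.1 [0.395  0.2449 0.2006] w 0.0848 gf 0.0 ft [ 0.4 -0.9 -0.5]
(np.float32(-71.59816), array([0.39477447, 0.24547669]), (0.03715335577726364, 0.06114261969923973))
```

View pics/wb.png

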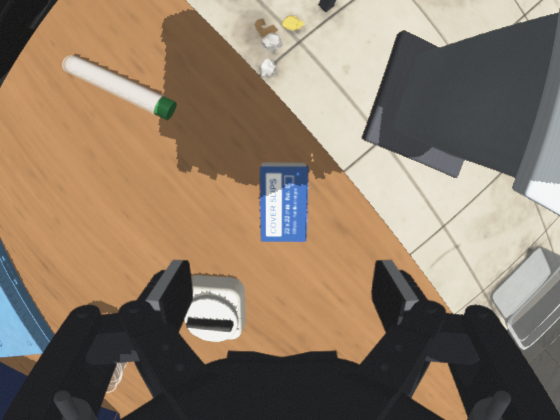

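The box is square between the fingers at (284,203). The timer is at (213,308), clear of the fingers' path.

```bash
python3 - <<'E'
from h import *
x,y=.3948,.2455
robot.line_to([x,y,.12],vel=.15); robot.line_to([x,y,.076],vel=.06,guard=6); st("down")
robot.set_gripper(.025); st("grip")
robot.line_to([x,y,.24],vel=.15); st("up")
robot.move_pose([.45,.02,.28],[180,0,-85])
x,y=.4297,-.1935; R=[180,0,-98.4]
robot.move_pose([x,y,.20],R)
im,cal=shot("wrist"); cv2.imwrite("pics/wb2.png",im)
robot.line_to([x,y,.105],vel=.12); print(robot.line_to([x,y,.078],vel=.03,guard=4)); st("contact")
im,cal=shot("wrist"); cv2.imwrite("pics/wb3.png",im)
E
```

```text
down 27.7 [0.395  0.2456 0.0763] w 0.0848 gf 0.0 ft [-0.1  0.4  1.2]
grip 28.2 [0.3951 0.2456 0.0764] w 0.0354 gf 60.3 ft [ 0.3 -0.1  4.2]
up 29.4 [0.3944 0.2454 0.2389] w 0.0354 gf 59.8 ft [ 0.1  0.4 -1.1]
True
contact 33.1 [ 0.4294 -0.1933  0.0804] w 0.0353 gf 60.7 ft [-2.2  1.   6.2]
```

View pics/wb3.png

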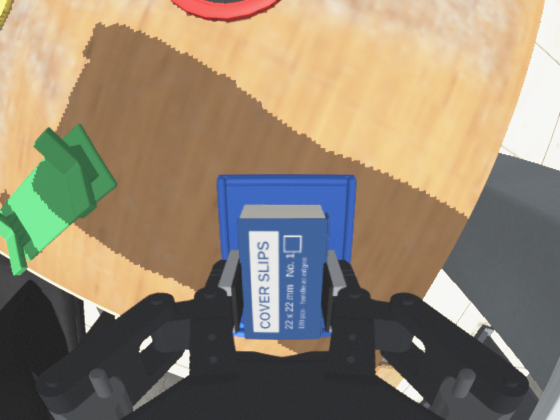

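The box is in the tray between the rims, with its near end at y=215 px and the tray rim at y=180 px. Contact came at the expected height, so I release and carry on with the tube.

```bash
python3 - <<'E'
from h import *
robot.set_gripper(.055); robot.line_to([.4297,-.1935,.25],vel=.2)
im,cal=shot("wrist"); cv2.imwrite("pics/wb4.png",im); np.save("wb4.npy",[cal],allow_pickle=True)
robot.set_gripper(.085)
robot.move_pose([.5,.02,.28],[180,0,-150])
x,y=.574,.190; R=[180,0,170.6]
robot.move_pose([x,y,.20],R); st()
im,cal=shot("wrist"); cv2.imwrite("pics/wt.png",im); np.save("wt.npy",[cal],allow_pickle=True)
print(rect(cal,lowsat(im),(230,80,350,400),.0094)); print(rect(cal,mask(im,"green"),(200,40,400,400),.0094))
cv2.imwrite("pics/both.png",np.hstack([cv2.imread("pics/wb4.png")[60:,140:440],im[:360,140:440]]))
E
```

```text
37.1 [0.5742 0.1891 0.2003] w 0.0852 gf 0.0 ft [0.3 0.  0.4]
(np.float32(-9.3329), array([0.5742991 , 0.19020088]), (0.016927363350987434, 0.11190436780452728))
(np.float32(80.70212), array([0.51321918, 0.20063855]), (0.014324250631034374, 0.010459058918058872))
```

View pics/both.png

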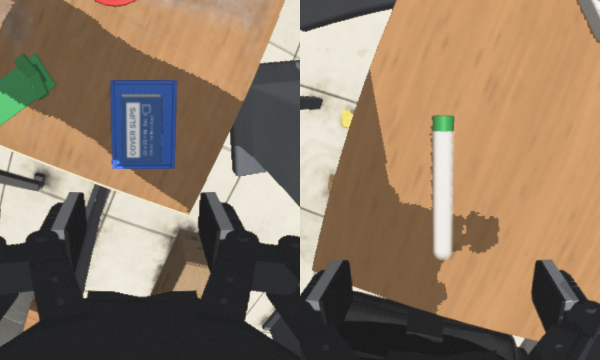

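The left half shows the box lying inside the tray at (145,125). The right half shows the tube, stopper at (443,122) and closed end at (443,257), centred between the fingers.

```bash
python3 - <<'E'
from h import *
x,y=.5743,.1902
robot.line_to([x,y,.11],vel=.15); print(robot.line_to([x,y,.0735],vel=.05,guard=6)); st("down")
robot.set_gripper(.01); st("grip")
robot.line_to([x,y,.24],vel=.15); st("up")
robot.move_pose([.5,.02,.28],[180,0,-170])
x,y=.557,-.2465; R=[180,0,-157.2]
# stand off along the camera side so that the rest is in full view
robot.move_pose([x+.05,y+.02,.26],R); st()
im,cal=shot("wrist"); cv2.imwrite("pics/wg.png",im); np.save("wg.npy",[cal],allow_pickle=True)
for z in (.004,.026): print(rect(cal,mask(im,"green"),(150,60,420,330),z))
E
```

```text
False
down 38.8 [0.5745 0.1902 0.0738] w 0.085 gf 0.0 ft [-0.5  0.3  0.6]
grip 39.4 [0.5745 0.1902 0.0738] w 0.0163 gf 58.8 ft [0.  1.3 3.3]
up 40.7 [0.5738 0.1901 0.2388] w 0.0167 gf 58.5 ft [-0.2 -0.6  0.2]
 42.5 [ 0.6073 -0.225   0.26  ] w 0.0167 gf 58.6 ft [-0.6  1.1 -0.4]
(np.float32(22.993631), array([ 0.54773831, -0.24965045]), (0.06641334295272827, 0.04533820599317551))
(np.float32(22.99381), array([ 0.54718709, -0.24992177]), (0.06192770600318909, 0.0422760434448719))
```

View pics/wg.png

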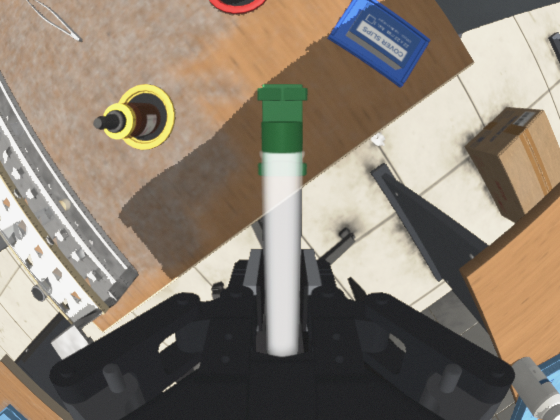

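The view shows the yellow bottle standing in its coaster at (138,118), the box in the tray at (383,40) and the tube held with its stopper at (282,135), which hides the rest. I therefore take the rest's centre from the two earlier clear views.

```bash
python3 - <<'E'
from h import *
a=np.radians(22.85); E=np.array([[np.cos(a),np.sin(a)],[-np.sin(a),np.cos(a)]])
for n,roi in (("wr",(180,55,285,125)),("wr2",(210,130,310,195))):
    im=cv2.imread(f"pics/{n}.png"); cal=np.load(n+".npy",allow_pickle=True)[0]; m=mask(im,"green"); k=np.zeros_like(m); k[roi[1]:roi[3],roi[0]:roi[2]]=m[roi[1]:roi[3],roi[0]:roi[2]]
    pts=np.argwhere(k)[:,::-1]; print(n,"cam",E@ray(cal,(0,0))[0][:2])
    for z in (.004,.026):
        q=np.array([E@cast(cal,p,z)[:2] for p in pts]); lo,hi=q.min(0),q.max(0); print(z,lo.round(4),hi.round(4),"size",(hi-lo).round(4),"c",((lo+hi)/2).round(4),(E.T@((lo+hi)/2)).round(4))
tp=cv2.imread("pics/top0.png"); ct=dict(robot.get_calibration("top"))
for z in (.004,.026): print(rect(ct,mask(tp,"green"),(360,185,400,230),z))
im=cv2.imread("pics/wr2.png"); cv2.imwrite("pics/g2.png",cv2.resize(im[125:200,200:320],None,fx=6,fy=6,interpolation=cv2.INTER_CUBIC))
E
```

```text
wr cam [ 0.36102714 -0.42739844]
0.004 [ 0.3746 -0.4665] [ 0.4659 -0.4206] size [0.0913 0.046 ] c [ 0.4202 -0.4436] [ 0.5595 -0.2456]
0.026 [ 0.3737 -0.4642] [ 0.4596 -0.421 ] size [0.0858 0.0432] c [ 0.4167 -0.4426] [ 0.5558 -0.2461]
wr2 cam [ 0.39268323 -0.50120819]
0.004 [ 0.3745 -0.4633] [ 0.4654 -0.4169] size [0.0909 0.0464] c [ 0.4199 -0.4401] [ 0.5579 -0.2425]
0.026 [ 0.3756 -0.4656] [ 0.461 -0.422] size [0.0854 0.0436] c [ 0.4183 -0.4438] [ 0.5578 -0.2466]
(np.float32(22.899366), array([ 0.55897319, -0.24894704]), (0.09159403294324875, 0.04647720605134964))
(np.float32(22.899355), array([ 0.55514634, -0.24410315]), (0.09009166061878204, 0.04571487754583359))
```

View pics/g2.png

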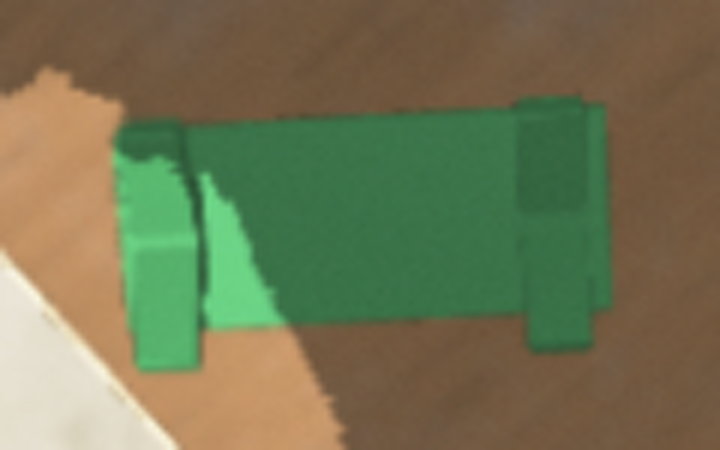

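The crop shows the rest with its saddles at (160,250) and (555,220) and the plate end at (608,205). With the plate ends at z=4 mm and the saddle tops at z=26 mm, the centre comes out at (0.5586, -0.2449).

```bash
python3 - <<'E'
from h import *
x,y=.5586,-.2449; R=[180,0,-157.15]
robot.move_pose([x,y,.20],R); robot.line_to([x,y,.115],vel=.12); print(robot.line_to([x,y,.0875],vel=.03,guard=5)); st("contact")
im,cal=shot("wrist"); cv2.imwrite("pics/wg2.png",im)
E
```

```text
True
contact 44.6 [ 0.5585 -0.245   0.0892] w 0.0164 gf 58.9 ft [ 1.6 -2.   2.9]
```

View pics/wg2.png

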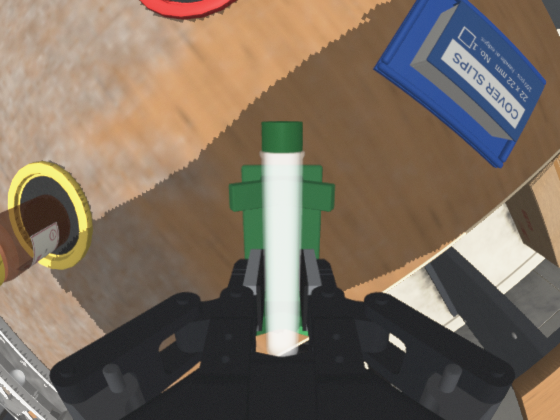

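Contact came at the expected height, with the tube sitting in the near notch at (282,195). I release, back off and check.

```bash
python3 - <<'E'
from h import *
x,y=.5586,-.2449
robot.set_gripper(.05); robot.line_to([x,y,.25],vel=.12); st()
robot.move_pose([.60,-.20,.32],[180,0,-157.15])
im,cal=shot("wrist"); cv2.imwrite("pics/wf.png",im)
r=rect(cal,lowsat(im,60,90),(200,60,400,330),.0247); print("tube",r)
robot.move_pose([.35,.30,.35],[180,0,180]); st()
tp,ct=shot("top"); sc,_=shot("scene"); cv2.imwrite("pics/top9.png",tp)
c=cv2.resize(tp[160:290,320:460],None,fx=3,fy=3,interpolation=cv2.INTER_CUBIC)
cv2.imwrite("pics/fin.png",np.hstack([c,cv2.resize(im[0:330,100:460],(380,390))]))
E
```

```text
46.6 [ 0.5583 -0.2447  0.249 ] w 0.05 gf 0.0 ft [-0.6 -0.3  0.1]
tube (np.float32(28.947023), array([ 0.64131844, -0.1657559 ]), (0.28801971673965454, 0.26992306113243103))
 49.1 [0.3505 0.2996 0.3498] w 0.05 gf 0.0 ft [-0.1 -0.6 -0.1]
```

View pics/fin.png

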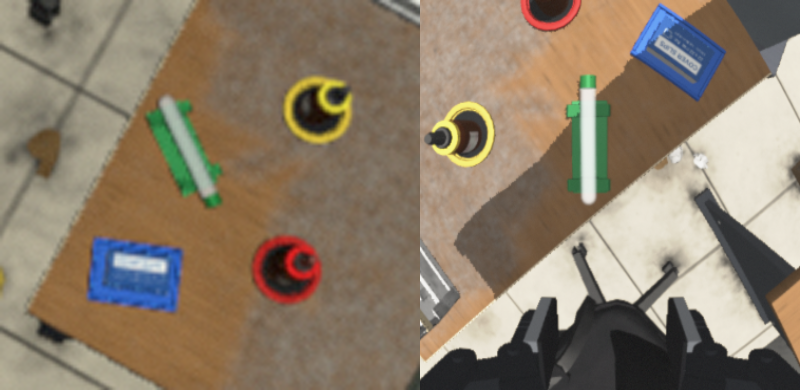

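Every part sits in its holder: the tube in both notches at (588,145), the bottles in their coasters and the box in its tray. The glass is centred between the saddles to within about 2 mm.

```bash
python3 -c "
from plant import robot
print(robot.job_done())"
```

```text
the job is handed in; nothing more can be done
None
```

All four parts are in their holders, released and handed in at about 49 s of robot time; the last pictures showed each one seated, and I never touched the timer or cup, though I didn't re-photograph them at the end.

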